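# Angle the carved rail past the raised bench dog into its bay

## Robot

A 6-joint arm with a two-finger parallel gripper is mounted at the origin on the work surface. World frame = base frame: x ahead of the robot, y to its left, z up, the work surface at z = 0. Lengths are in m, angles in rad, forces in N, time in s.
With the tool pointing down it reaches from about 0.35 to 0.925 m from the base axis. Payload 6.4 kg.
Tool frame: the origin (TCP) lies on the centre line of the jaws, within the pads' length; the fingertips stand 19 mm ahead of it and the grasp point (between the pads) is the TCP; y points along the fingers, x is the direction in which the jaws open and shut, and the axes are right-handed (so a half turn about y gives the same grasp; the last joint's range is limited). The gripper opens to 85 mm and grips with 20 to 120 N. Pads are 22 mm wide; open, the fingers measure 114 mm over their backs; the gripper's body (76 mm by 85 mm) begins 54 mm behind the grasp point. The pads swing forward as they close: fully open they stand 13 mm farther back than shut.
Start: joints at [0.934, 0.245, 1.558, -0, 1.339, -0.174], TCP at [0.29, 0.582, 0.25] pointing down, gripper open.
Joint ranges: [-3.13, 3.13], [-1.02, 2.26], [0.13, 2.54], [-0.95, 4.09], [0.21, 2.88], [-2.74, 2.74]. Speed limits (rad/s): [2.57, 2.57, 3.14, 3.14, 3.14, 3.14].

## Interface

Orientations are given as a unit quaternion [w, x, y, z].
In Python, from station import bot gives the robot as it stands.
- The arm moves only by the tool arm_command, never from a script. Its argument "commands" is a list of rows, each a list of 2 entries, a list of its own where there are three numbers: the shift along the tool's x, y, z in units of 0.15 m (1.0 is 0.15 m), then the turn, a rotation vector about the tool's x, y, z in units of 90 degrees (1.0 is 90 degrees). In form: [[[dx, dy, dz], [rx, ry, rz]], ...]. A call has 1 to 8 rows; each row is the pose to reach, as a shift and turn from the pose commanded when the call began, along the tool's axes at that moment; what a row does not reach only later rows make up. A row lasts 1/8 s, in which the tool goes at most 62.5 mm and 10.7 degrees, less where a joint would pass 70% of its speed; a pose out of reach is approached as far as the arm can. A call with a number of a shift or a turn outside -1 to 1 is refused whole. A call with a gripper value outside its range is refused whole. "gripper" is the opening, from -1 (shut) to 1 (fully open), set as the call begins (left out, the last holds). The fingers move at their own pace and stop on an object; "grip_force" is the grip in N (left out, the last holds). Time passes only in rows, so rows that repeat a pose let the fingers close. It gives the time, the measured TCP pose, the force and the opening at its end, in the units of the state.
- bot.get_obs(): the state, without advancing time (a new reading comes with each control period).
- bot.grab_frame(name): name is "side" or "top" or "wrist"; returns a dict with "frame" (420x560x3 uint8, blue, green, red), "z_map" (420x560 float32, m along the optical axis (not along the pixel's ray), 0 where there is no reading), "mtx" (3x3 intrinsics, pixels), "position" and "rotation" of the camera in the world; the wrist camera has in their place "hand_eye" (4x4, takes a point from camera to tool coordinates, whose origin is the TCP and whose axes are the tool frame's). Camera axes: x right, y down, z forward; pixel columns grow to the right and rows downward; lengths in m; the calibration is good to about 2 mm. A picture is of the moment at which its call begins: read the wrist's pose just before it.
- bot.close_job(): hands the job in, once; it reports no verdict.
The state is a dict: "time": time; "joint_pos": joint angles; "joint_velocities": joint speeds; "joint_efforts": joint torques, N m; "eef_pos": TCP position; "tool_rot": TCP orientation; "ft_force": force on the tool from outside, world axes, zero at the start; "torque": the same for the moment, N m; "finger_gap": finger opening in m.
Only numpy, scipy, OpenCV 4.12 (cv2) and the standard library are available. Lean on these libraries where they do the work, as an engineer would, in place of code of your own. Each camera call takes 0.05 s, during which the arm holds its last target.

## Task

Push the carved walnut rail into the bay of the holding board, working it in behind the raised dog one end after the other, so that it lies flat on the board between the two end stops with its long side flush against the back fence, ready to be wedged. Do it by pushing with the fingertips: do not pick the rail up or raise an end of it. Leave the wedge, hammer, scriber and small carved box where they are, then take the hand away.

Things in the scene. Friction and masses are not known exactly. Their poses are not given: they have to be found in the camera images.
- rail: Loose dark walnut rail, 300 x 40 x 30 mm (long x wide x high), square ends, carved rosettes on top, 0.17 to 0.34 kg; slides under a push of a few newtons. Origin: centre of its underside; x along its length, y across, z up. Its ends are alike. It starts flat on the board, on the robot's side of the raised dog.
- board: Fixed plywood holding board, 300 mm (its x) by 500 mm (its y), 18 mm thick, on the table. Origin: centre of its underside; x points away from the robot to the back fence, y along the fence, z up; turned up to 0.2 rad. Dark holes in it and a second dog let down flush do not catch the rail.
- fence_mid (a point): Middle of the foot of the back fence's working face, on the board's top, at board (x, y) = (110, 0) mm. The wooden fence is straight along board y, 440 mm long, stands 20 mm above the board's top and is 36 mm thick, behind that face.
- stop_left (a point): Foot of the inner face of the end stop on the board's +y side, where it meets the fence: board (110, +165) mm. The stop block reaches 50 mm from the fence towards the robot (board x 60 to 110 mm), is 26 mm wide and stands 20 mm above the board's top.
- stop_right (a point): The same for the end stop on the board's -y side: board (110, -165) mm. The bay is the space in front of the fence between the two stops, 330 mm long.
- peg: The raised bench dog: fixed round steel post, 20 mm diameter, 42 mm high above the board's top. Origin on its axis at table height, at board x = 40 mm, y = +115 or -115 mm. It leaves 60 mm to the fence face, and 270 mm to the stop at the bay's other end: the rail cannot go straight in. The rail may rub on it.
- wedge: Bystander: loose pale wooden wedge, 80 x 22 mm, 16 mm high at its thick end, lying on the board outside the end stop on the board's +y side, its length along board x. Origin: centre of its underside.
- hammer: Bystander: loose hammer with blue head and pale wooden handle, lying on the table to the left of the board. Origin: underside of the tool.
- scriber: Bystander: loose scriber with a wooden handle, lying on the table to the right of the board. Origin: underside of the tool.
- keepsake: Bystander: loose small lidded carved walnut box, 94 x 94 mm, 136 mm high, on the table far to the right. Origin: centre of its underside.

How it is judged:
At the end, for the whole second after the job is handed in: The rail lies flat on the board in the bay, between the two end stops and behind the raised dog, its long side within 4 mm of the back fence at its middle and parallel to the fence within 0.025 rad, at rest and not touched (x of rail in the frame of board between 0.086 and 0.095 m and y of rail in the frame of board between -0.02 and 0.02 m and angle between the x axis of rail and the y axis of board, either way round below 0.025 rad and z of rail in the frame of board below 0.021 m and angle between rail's own z axis and vertical below 0.03 rad and linear speed of rail below 0.01 m/s).
It fails at once if the rail is lifted off the board (more than 10 mm) or one end is raised (more than about 0.1 rad) (height (world z) of rail above 0.028 m or angle between rail's own z axis and vertical above 0.1 rad).
It fails at once if the wedge is shifted by more than 25 mm (distance of wedge from where it was at the start of the episode above 0.025 m).
It fails at once if the hammer is shifted by more than 25 mm (distance of hammer from where it was at the start of the episode above 0.025 m).
It fails at once if the scriber is shifted by more than 25 mm (distance of scriber from where it was at the start of the episode above 0.025 m).
It fails at once if the small carved box is shifted by more than 25 mm (distance of keepsake from where it was at the start of the episode above 0.025 m).
It also fails if it takes over 72 s, if anything falls off the work surface, if the arm or the gripper's body presses on something with over 40 N, if the wrist force passes 120 N, or if a joint passes its speed limit or range.

## Working session

There is one attempt and no reset: what is moved stays moved. The work goes in short steps, Python scripts to look and compute and a tool call to move; the robot and the scene stay as the last step left them, time stands still between calls to the robot, and variables do not carry over. Pictures are saved under pics/ and viewed, and the job is handed in when it is done.

Besides the shell and the picture viewer there is one more tool, called after ">>>" as a command line: name --argument value ..., lists and objects as JSON in quotes. arm_command: Moves the arm, as the interface text tells. Shifts and turns lie within -1 to 1; 1 stands for 0.15 m of shift or 90 degrees of turn. Its arguments: {"type":"object","properties":{"commands":{"type":"array","items":{"type":"array"}},"gripper":{"type":"number"},"grip_force":{"type":"number"}},"required":["commands"]}

```bash
mkdir -p pics; python3 - <<'E'
from station import bot
import cv2,numpy as np,pickle
s=bot.get_obs();print({k:np.round(v,3) for k,v in s.items()})
for n in ("top","side"):
    f=bot.grab_frame(n);pickle.dump(f,open(f"{n}.pkl","wb"));cv2.imwrite(f"pics/{n}0.png",f["frame"]);print(n,f["mtx"],f["position"],f["rotation"])
E
```

```text
{'time': np.float64(0.0), 'joint_pos': array([ 0.934,  0.246,  1.559, -0.   ,  1.339, -0.174]), 'joint_velocities': array([-0.001,  0.001,  0.002,  0.001,  0.001,  0.   ]), 'joint_efforts': array([-2.0000e-03, -4.2951e+01, -3.2613e+01, -0.0000e+00,  5.0000e-03,
        0.0000e+00]), 'eef_pos': array([0.29 , 0.581, 0.249]), 'tool_rot': array([-0.601,  0.602,  0.371, -0.373]), 'ft_force': array([ 0.236, -0.088, -0.107]), 'torque': array([-0.001,  0.031,  0.026]), 'finger_gap': np.float64(0.086)}
top [[449.99902775   0.         275.35280614]
 [  0.         449.99902775 207.22305078]
 [  0.           0.           1.        ]] [ 0.44362649 -0.04328699  1.24199866] [-0.02840755  0.71297142 -0.69965329  0.03674282]
side [[505.48615917   0.         270.34726694]
 [  0.         505.48615917 206.88253342]
 [  0.           0.           1.        ]] [0.33420428 1.38201512 1.03372106] [ 0.04245953 -0.0654612   0.88423306 -0.46048227]
```

View pics/top0.png

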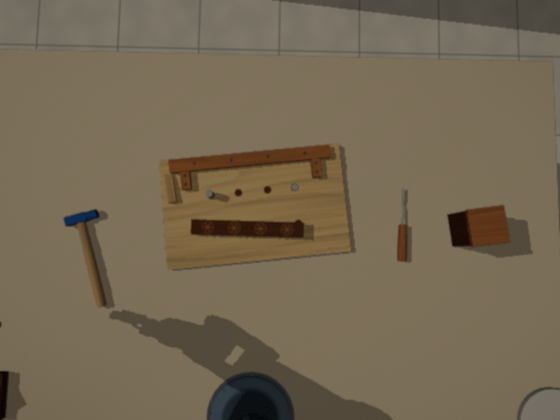

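View pics/side0.png

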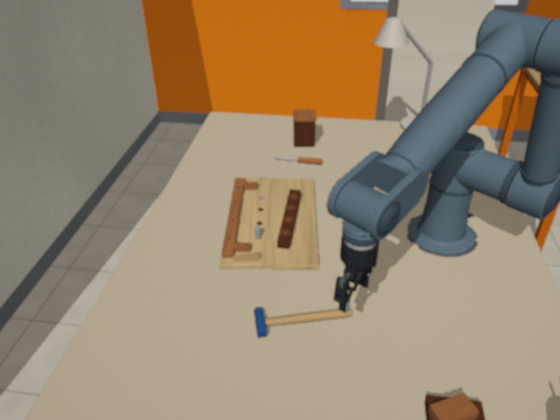

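The top view shows the raised dog at about (210,194), on the board's +y side. The rail runs from (191,226) to (303,229), the fence from (170,166) to (330,153), and the flush dog sits at (294,187). Next I'll measure these.

```bash
cat > h.py <<'E'
import numpy as np,cv2
from scipy.spatial.transform import Rotation as R
def rot(q): return R.from_quat([q[1],q[2],q[3],q[0]]).as_matrix()
def cloud(f,P=None,Rm=None):
    z=f["z_map"];v,u=np.mgrid[:z.shape[0],:z.shape[1]];K=f["mtx"]
    c=np.stack([(u-K[0,2])/K[0,0]*z,(v-K[1,2])/K[1,1]*z,z],-1)
    if Rm is None: Rm=rot(f["rotation"]);P=f["position"]
    w=c@Rm.T+P; w[z==0]=np.nan
    return w
def rect(pts): return cv2.minAreaRect(pts[:,:2].astype(np.float32)*1000)
E
python3 - <<'E'
import pickle
from h import *
f=pickle.load(open("top.pkl","rb"));w=cloud(f);Z=w[...,2];g=f["frame"].astype(int)
for p in [(250,250),(180,240),(210,194),(250,159),(205,228),(250,229),(280,229),(100,100),(186,182),(316,170),(172,190)]:
    print(p,w[p[1],p[0]].round(4),g[p[1],p[0]])
box=(w[...,0]>.25)&(w[...,0]<.8)&(abs(w[...,1])<.35)
def rep(n,m):
    n_,l,st,c=cv2.connectedComponentsWithStats(m.astype(np.uint8))
    for i in np.argsort(-st[1:,4])[:5]+1:
        if st[i,4]>15:
            p=w[l==i];print(n,st[i],rect(p),p.mean(0).round(4))
rep("board",box&(Z>.010)); rep(">28",box&(Z>.028)); rep(">43",box&(Z>.043)&(Z<.1))
E
```

```text
(250, 250) [0.4393 0.0097 0.0199] [ 65 103 128]
(180, 240) [0.4628 0.1993 0.0202] [ 65 103 128]
(210, 194) [0.5847 0.1169 0.0599] [93 97 99]
(250, 159) [0.6849 0.0146 0.0386] [27 56 97]
(205, 228) [0.4953 0.129  0.0476] [12 32 61]
(250, 229) [0.4948 0.0097 0.05  ] [ 9 21 46]
(280, 229) [ 0.4965 -0.0698  0.0439] [13 29 56]
(100, 100) [ 0.8529  0.4435 -0.0009] [ 90 112 125]
(186, 182) [0.6189 0.1858 0.0362] [30 53 89]
(316, 170) [ 0.6587 -0.1649  0.0368] [35 46 70]
(172, 190) [0.597  0.2238 0.0309] [ 51  83 110]
board [  159   144   192   126 19908] ((560.116943359375, 1.637939453125), (299.692626953125, 501.2095947265625), 6.866008281707764) [0.5582 0.0021 0.023 ]
>28 [ 168  145  163   45 2548] ((663.185546875, 13.266998291015625), (87.11750030517578, 440.2263488769531), 6.7367119789123535) [0.6805 0.0171 0.0371]
>28 [ 191  219  113   19 1720] ((497.1507568359375, 18.074630737304688), (299.2381896972656, 40.31690216064453), 89.34706115722656) [0.4968 0.0176 0.0477]
>28 [164 174  13  29 185] ((602.5757446289062, 230.53338623046875), (79.53889465332031, 22.52204132080078), 11.762724876403809) [0.5961 0.2292 0.0319]
>28 [206 190   8   9  55] ((586.4271850585938, 119.22917175292969), (19.02765464782715, 16.961334228515625), 3.8269665241241455) [0.5853 0.119  0.0555]
>43 [ 191  219  113   19 1678] ((497.0503234863281, 18.076736450195312), (299.19573974609375, 40.22711944580078), 89.41382598876953) [0.4969 0.018  0.0479]
>43 [206 190   8   8  49] ((586.6188354492188, 119.24198913574219), (18.64353370666504, 16.961334228515625), 3.8269662857055664) [0.586  0.1193 0.058 ]
```

```bash
cat >> h.py <<'E'
BC=np.array([.5601,.0016]);YAW=.1187
RB=np.array([[np.cos(YAW),-np.sin(YAW)],[np.sin(YAW),np.cos(YAW)]])
def w2b(p): return (np.asarray(p)[...,:2]-BC)@RB
def b2w(p): return np.asarray(p)@RB.T+BC
def axes(s):
    M=rot(s["tool_rot"]); x=M[:,0]
    return M
def toolyaw(s): # angle of tool z (world) minus board yaw
    M=rot(s["tool_rot"]);return np.arctan2(M[1,2],M[0,2])-YAW
def plan(s,bx,by,z,phi=None):
    """row to reach TCP at board (bx,by), world z, tool z axis at angle phi in board frame"""
    M=rot(s["tool_rot"]);t=np.array([*b2w([bx,by]),z])
    d=M.T@(t-s["eef_pos"])/.15
    if phi is None: rv=np.zeros(3)
    else:
        a=phi+YAW
        T=np.stack([[np.sin(a),-np.cos(a),0],[0,0,-1],[np.cos(a),np.sin(a),0]],1)
        rv=R.from_matrix(M.T@T).as_rotvec()/(np.pi/2)
    return d.round(3).tolist(),rv.round(3).tolist()
def st(s):
    print("t",round(float(s["time"]),2),"b",(w2b(s["eef_pos"])*1000).round(1),"z",(s["eef_pos"][2]*1000).round(1),"phi",round(float(toolyaw(s)),3),"F",s["ft_force"].round(1),"gap",round(float(s["finger_gap"]),4),"yax",axes(s)[:,1].round(3))
def rail(f,show=True):
    w=cloud(f);Z=w[...,2];b=w2b(w)
    m=(Z>.040)&(Z<.056)&(abs(b[...,0])<.15)&(abs(b[...,1])<.25)&(f["frame"].max(-1)<110)&(np.hypot(b[...,0]-.04,b[...,1]-.115)>.016)
    n,l,s,c=cv2.connectedComponentsWithStats(m.astype(np.uint8));i=1+np.argmax(s[1:,4])
    p=b[l==i];(cx,cy),(W,H),a=rect(p)
    if W>H: a-=90
    print("rail b mm",round(cx,1),round(cy,1),"size",round(W,1),round(H,1),"theta(left end fwd)",round(float(-np.deg2rad(a if abs(a)<60 else a-180*np.sign(a))),4),"npx",len(p))
E
python3 - <<'E'
import pickle
from h import *
from station import bot
rail(pickle.load(open("top.pkl","rb")))
s=bot.get_obs();st(s);print(axes(s).round(3))
print(w2b([.586,.119]))
for p in [(-.030,.210,.25),(-.030,.210,.12)]: print(plan(s,*p,phi=0))
f=pickle.load(open("top.pkl","rb"));w=cloud(f);b=w2b(w);Z=w[...,2]
# fence face: min bx of z>.034 per by slab
for y in np.arange(-.14,.15,.04):
    m=(Z>.033)&(abs(b[...,1]-y)<.02)&(b[...,0]>.08)&(Z<.045)
    print(round(y,2),np.percentile(b[m][:,0],[0,3,97,100]).round(4))
E
```

```text
rail b mm -60.6 23.8 size 299.2 40.3 theta(left end fwd) 0.1301 npx 1709
t 0.1 b [-199.6  607.5] z 249.2 phi 2.56 F [0.4 0.6 0.1] gap 0.0853 yax [-0.001 -0.001 -1.   ]
[[ 0.446 -0.001 -0.895]
 [ 0.895 -0.001  0.446]
 [-0.002 -1.     0.   ]]
[0.03962043 0.11350679]
([-1.593, -0.003, -2.401], [0.001, 1.63, -0.001])
([-1.592, 0.864, -2.401], [0.001, 1.63, -0.001])
-0.14 [0.1094 0.1106 0.1446 0.1463]
-0.1 [0.1094 0.1108 0.1451 0.1468]
-0.06 [0.1096 0.1109 0.1445 0.1459]
-0.02 [0.1095 0.111  0.1447 0.1458]
0.02 [0.11   0.1109 0.1454 0.1468]
0.06 [0.11   0.1111 0.1448 0.1462]
0.1 [0.1098 0.1114 0.1453 0.1466]
0.14 [0.1096 0.1112 0.1443 0.1461]
```

```bash
python3 - <<'E'
from h import *
from station import bot
s=bot.get_obs()
print(plan(s,-.030,.212,.25,phi=3.01))
E
```

```text
([-1.582, -0.003, -2.394], [-0.0, -0.286, -0.001])
```

>>> arm_command --commands '[[[-0.22,0,-0.33],[0,-0.1,0]],[[-0.44,0,-0.66],[0,-0.2,0]],[[-0.66,0,-1.0],[0,-0.286,0]],[[-0.66,0,-1.0],[0,-0.286,0]]]' --gripper -1

```text
time: 0.6
eef_pos: [0.3818, 0.4232, 0.2499]
tool_rot: [-0.504, 0.505, 0.495, -0.496]
ft_force: [0.1, 0.2, 0.1]
finger_gap: 0.0121
```

```bash
python3 - <<'E'
from h import *
from station import bot
s=bot.get_obs();st(s)
print(plan(s,-.030,.212,.25,phi=3.01))
E
```

```text
t 0.6 b [-127.1  439.7] z 249.9 phi 3.005 F [0.1 0.2 0.1] gap 0.0121 yax [-0.    -0.001 -1.   ]
([-1.416, 0.0, -0.848], [-0.0, -0.003, -0.001])
```

>>> arm_command --commands '[[[-0.3,0,-0.18],[0,0,0]],[[-0.6,0,-0.36],[0,0,0]],[[-0.9,0,-0.54],[0,0,0]],[[-0.9,0,-0.54],[0,0,0]],[[-0.9,0,-0.54],[0,0,0]]]'

```text
time: 1.23
eef_pos: [0.4589, 0.2907, 0.25]
tool_rot: [0.504, -0.503, -0.497, 0.497]
ft_force: [0.4, 0.2, -0.0]
finger_gap: 0.0003
```

```bash
python3 - <<'E'
from h import *
from station import bot
s=bot.get_obs();st(s)
print(plan(s,-.030,.212,.12,phi=3.01))
E
```

```text
t 1.23 b [-66.2 299. ] z 250.0 phi 3.01 F [ 0.4  0.2 -0. ] gap 0.0003 yax [-0.001  0.    -1.   ]
([-0.544, 0.866, -0.316], [-0.0, -0.0, 0.0])
```

>>> arm_command --commands '[[[-0.27,0.2,-0.16],[0,0,0]],[[-0.54,0.5,-0.31],[0,0,0]],[[-0.54,0.86,-0.31],[0,0,0]],[[-0.54,0.86,-0.31],[0,0,0]],[[-0.54,0.86,-0.31],[0,0,0]]]'

```text
time: 1.85
eef_pos: [0.5054, 0.2099, 0.1232]
tool_rot: [-0.502, 0.503, 0.498, -0.496]
ft_force: [0.3, -0.0, 0.6]
finger_gap: -0.0
```

```bash
python3 - <<'E'
from h import *
from station import bot
s=bot.get_obs();st(s)
print(plan(s,-.037,.212,.05,phi=3.01))
f=bot.grab_frame("side");cv2.imwrite("pics/s1.png",f["frame"][130:330,180:400].repeat(3,0).repeat(3,1))
f=bot.grab_frame("wrist");cv2.imwrite("pics/w1.png",f["frame"]);print(f["hand_eye"])
E
```

```text
t 1.85 b [-29.6 213.3] z 123.2 phi 3.011 F [ 0.3 -0.   0.6] gap -0.0 yax [ 0.002  0.001 -1.   ]
([-0.015, 0.488, 0.049], [0.002, 0.001, 0.0])
[[ 9.99998237e-01  1.51818704e-03 -1.10519743e-03  6.52488442e-04]
 [ 1.48580377e-03 -2.79766318e-01  9.60066977e-01 -1.22207107e-01]
 [ 1.14836422e-03 -9.60066926e-01 -2.79768081e-01  7.08238634e-02]
 [ 0.00000000e+00  0.00000000e+00  0.00000000e+00  1.00000000e+00]]
```

View pics/s1.png

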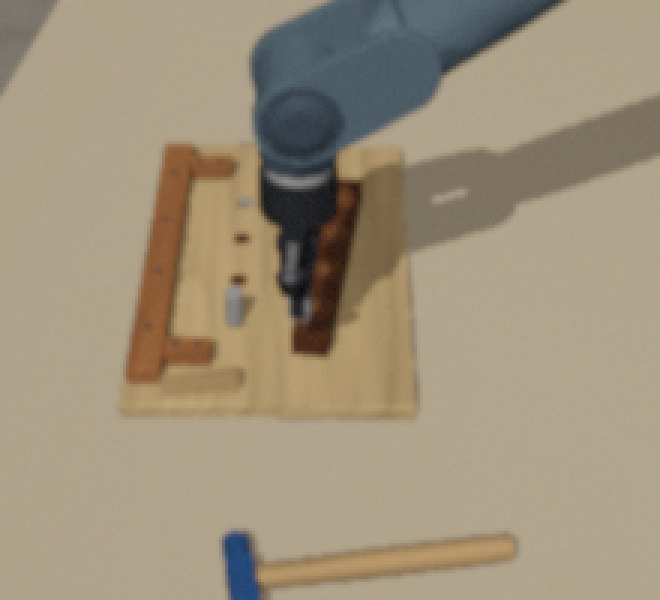

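View pics/w1.png

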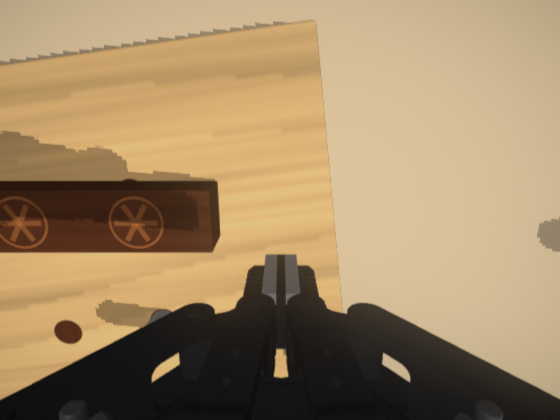

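The wrist view shows the rail parallel to the jaws' x axis, with its +y end at column 215. The shut fingers are at columns 263–300, beyond that end. I'll descend here, then push along the rail.

>>> arm_command --commands '[[[0,0.2,0.05],[0,0,0]],[[0,0.38,0.05],[0,0,0]],[[0,0.48,0.05],[0,0,0]],[[0,0.48,0.05],[0,0,0]],[[0,0.48,0.05],[0,0,0]]]'

```text
time: 2.58
eef_pos: [0.4985, 0.2088, 0.0508]
tool_rot: [-0.503, 0.504, 0.497, -0.496]
ft_force: [0.3, -0.5, 1.0]
finger_gap: -0.0003
```

```bash
python3 - <<'E'
from h import *
from station import bot
s=bot.get_obs();st(s)
print(plan(s,-.047,.130,.05,phi=3.01))
f=bot.grab_frame("wrist");cv2.imwrite("pics/w2.png",f["frame"])
P=s["eef_pos"];M=rot(s["tool_rot"]);H=f["hand_eye"]
w=cloud(f,P+M@H[:3,3],M@H[:3,:3]);b=w2b(w)*1000
m=(w[...,2]<.04)&(w[...,2]>.025)&(abs(b[...,0]+36)<40)&(abs(b[...,1]-212)<25)
print(m.sum()); 
if m.sum(): print(np.percentile(b[m],[1,99],axis=0), np.percentile(w[m][:,2],[1,99]))
E
```

```text
t 2.58 b [-36.7 213.1] z 50.8 phi 3.01 F [ 0.3 -0.5  1. ] gap -0.0003 yax [ 0.003  0.001 -1.   ]
([-0.558, 0.005, -0.005], [0.002, -0.0, 0.0])
229
[[-48.05916914 202.63987329]
 [-41.23782267 226.0449846 ]] [0.03460549 0.03994054]
```

View pics/w2.png

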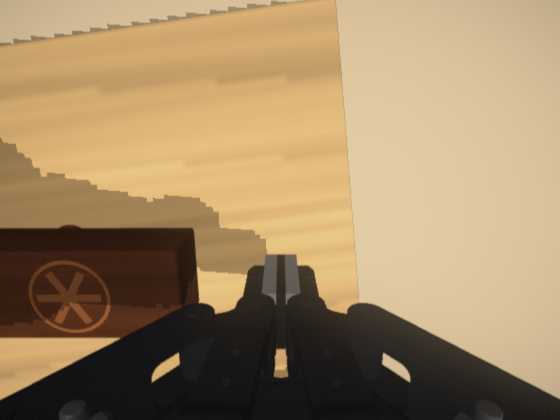

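The fingers span by ≈ 203–226 mm (half-width about 12 mm) and are lined up behind the rail's end. Pushing the rail along its own axis.

>>> arm_command --commands '[[[-0.1,0,0],[0,0,0]],[[-0.16,0,0],[0,0,0]],[[-0.21,0,0],[0,0,0]],[[-0.27,0,0],[0,0,0]],[[-0.33,0,0],[0,0,0]],[[-0.39,0,0],[0,0,0]],[[-0.45,0,0],[0,0,0]],[[-0.45,0,0],[0,0,0]]]'

```text
time: 3.62
eef_pos: [0.4962, 0.1401, 0.0491]
tool_rot: [0.504, -0.504, -0.496, 0.497]
ft_force: [0.4, 0.3, 0.6]
finger_gap: -0.0001
```

```bash
python3 - <<'E'
from h import *
from station import bot
s=bot.get_obs();st(s)
f=bot.grab_frame("top");rail(f)
E
```

```text
t 3.62 b [-47.1 145.1] z 49.1 phi 3.009 F [0.4 0.3 0.6] gap -0.0001 yax [-0.001 -0.001 -1.   ]
rail b mm -67.0 -28.5 size 278.3 40.1 theta(left end fwd) 0.1248 npx 1508
```

>>> arm_command --commands '[[[-0.05,0,0],[0,0,0]],[[-0.11,0,0],[0,0,0]],[[-0.17,0,0],[0,0,0]],[[-0.23,0,0],[0,0,0]],[[-0.29,0,0],[0,0,0]],[[-0.29,0,0],[0,0,0]],[[-0.05,0,0],[0,0,0]],[[-0.02,-0.3,0],[0,0,0]]]'

```text
time: 4.68
eef_pos: [0.4932, 0.139, 0.0914]
tool_rot: [0.505, -0.501, -0.495, 0.499]
ft_force: [0.6, -0.4, 0.6]
finger_gap: 0.0001
```

>>> arm_command --commands '[[[0,-0.2,0.2],[0,0,0]],[[0,-0.25,0.5],[0,0,0]],[[0,-0.25,0.9],[0,0,0]],[[0,-0.25,0.9],[0,0,0]]]' --gripper 1

```text
time: 5.18
eef_pos: [0.3566, 0.14, 0.1299]
tool_rot: [0.504, -0.502, -0.496, 0.498]
ft_force: [0.6, 0.5, 0.6]
finger_gap: 0.0722
```

```bash
python3 - <<'E'
from h import *
from station import bot
s=bot.get_obs();st(s)
f=bot.grab_frame("top");rail(f);cv2.imwrite("pics/t3.png",f["frame"][100:300,120:400].repeat(2,0).repeat(2,1))
E
```

```text
t 5.17 b [-185.7  161.5] z 129.9 phi 3.011 F [0.6 0.5 0.6] gap 0.0722 yax [-0.003 -0.    -1.   ]
rail b mm -71.0 -61.1 size 298.5 40.1 theta(left end fwd) 0.1251 npx 1701
```

View pics/t3.png

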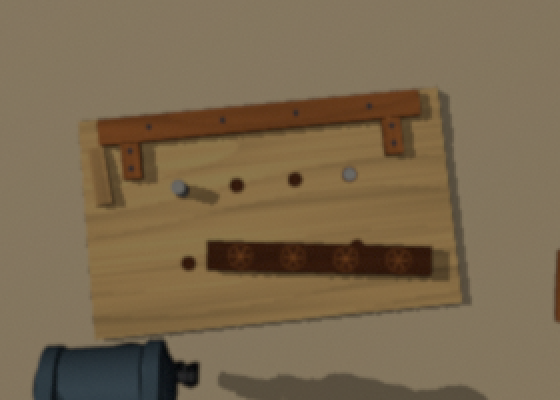

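The rail is at board (-71, -61) mm with θ = 0.125, its +y end now clear of the dog. Next I'll push it forward with both open fingertips, which also sets the tilt.

```bash
python3 - <<'E'
from h import *
from station import bot
s=bot.get_obs();print(plan(s,-.124,-.045,.125,phi=np.pi-.125))
E
```

```text
([-1.311, 0.043, -0.567], [0.0, -0.004, -0.0])
```

>>> arm_command --commands '[[[-0.25,0.04,-0.14],[0,0,0]],[[-0.5,0.04,-0.3],[0,0,0]],[[-0.75,0.04,-0.45],[0,0,0]],[[-1.0,0.04,-0.56],[0,0,0]],[[-1.0,0.04,-0.56],[0,0,0]]]' --gripper 1

```text
time: 5.85
eef_pos: [0.4461, -0.014, 0.1267]
tool_rot: [-0.504, 0.505, 0.496, -0.495]
ft_force: [0.2, -0.1, 0.4]
finger_gap: 0.0854
```

```bash
python3 - <<'E'
from h import *
from station import bot
s=bot.get_obs();st(s);print(plan(s,-.124,-.045,.042,phi=np.pi-.125))
E
```

```text
t 5.85 b [-115.1   -2. ] z 126.7 phi 3.005 F [ 0.2 -0.1  0.4] gap 0.0854 yax [ 0.002 -0.001 -1.   ]
([-0.292, 0.565, 0.021], [0.001, -0.007, -0.001])
```

>>> arm_command --commands '[[[-0.29,0,0.02],[0,-0.007,0]],[[-0.29,0.25,0.02],[0,-0.007,0]],[[-0.29,0.45,0.02],[0,-0.007,0]],[[-0.29,0.56,0.02],[0,-0.007,0]],[[-0.29,0.56,0.02],[0,-0.007,0]],[[-0.29,0.56,0.02],[0,-0.007,0]]]'

```text
time: 6.6
eef_pos: [0.4406, -0.0547, 0.0425]
tool_rot: [-0.5, 0.501, 0.5, -0.499]
ft_force: [-0.5, -0.2, 0.0]
finger_gap: 0.0853
```

```bash
python3 - <<'E'
from h import *
from station import bot
s=bot.get_obs();st(s)
f=bot.grab_frame("wrist");cv2.imwrite("pics/w4.png",f["frame"])
for A in [(-.063,-.048,.3*0+.125),(-.022,-.055,.24),(-.018,-.0525,.35)]:
  pass
def tcp(cx,cy,th,off=10,d=31):
  n=np.array([np.cos(th),-np.sin(th)]);u=np.array([np.sin(th),np.cos(th)])
  return (np.array([cx,cy])-d*n+off*u)/1000
for k in np.linspace(0,1,9):
  cx,cy,th=-71+81*k,-61,.125+.225*k
  t=tcp(cx,cy,th);print(t.round(4),plan(s,t[0],t[1],.042,phi=np.pi-th))
E
```

```text
t 6.6 b [-125.3  -41.8] z 42.5 phi 3.021 F [-0.5 -0.2  0. ] gap 0.0853 yax [ 0.001 -0.    -1.   ]
[-0.1005 -0.0472] ([-0.016, 0.004, -0.168], [0.001, 0.003, -0.0])
[-0.09   -0.0464] ([-0.002, 0.004, -0.237], [0.001, 0.021, -0.0])
[-0.0794 -0.0456] ([0.012, 0.004, -0.306], [0.001, 0.039, -0.0])
[-0.0689 -0.0448] ([0.026, 0.004, -0.376], [0.001, 0.056, -0.0])
[-0.0583 -0.044 ] ([0.039, 0.004, -0.445], [0.001, 0.074, -0.0])
[-0.0477 -0.0432] ([0.053, 0.004, -0.515], [0.001, 0.092, -0.0])
[-0.037  -0.0425] ([0.066, 0.004, -0.585], [0.001, 0.11, -0.0])
[-0.0264 -0.0417] ([0.08, 0.004, -0.655], [0.001, 0.128, -0.0])
[-0.0157 -0.041 ] ([0.093, 0.004, -0.725], [0.001, 0.146, -0.0])
```

View pics/w4.png

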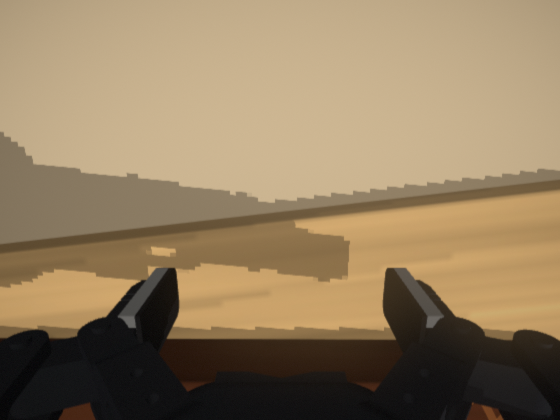

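The wrist view shows both open fingertips on the board on the robot's side of the rail, with the rail's near face at row 340. Pushing forward while turning.

>>> arm_command --commands '[[[-0.016,0,-0.11],[0,0,0]],[[-0.016,0,-0.168],[0,0.003,0]],[[-0.002,0,-0.237],[0,0.021,0]],[[0.012,0,-0.306],[0,0.039,0]],[[0.026,0,-0.376],[0,0.056,0]],[[0.039,0,-0.445],[0,0.074,0]],[[0.039,0,-0.445],[0,0.074,0]]]'

```text
time: 7.52
eef_pos: [0.5073, -0.0491, 0.0423]
tool_rot: [-0.528, 0.529, 0.47, -0.469]
ft_force: [-0.1, -0.3, 0.5]
finger_gap: 0.0856
```

```bash
python3 - <<'E'
from h import *
from station import bot
s=bot.get_obs();st(s)
f=bot.grab_frame("top");rail(f);cv2.imwrite("pics/t5.png",f["frame"][100:300,120:400].repeat(2,0).repeat(2,1))
E
```

```text
t 7.53 b [-58.5 -44. ] z 42.3 phi 2.905 F [-0.1 -0.3  0.5] gap 0.0856 yax [ 0.001 -0.    -1.   ]
rail b mm -57.6 -167.6 size 81.6 40.3 theta(left end fwd) 0.2332 npx 448
```

View pics/t5.png

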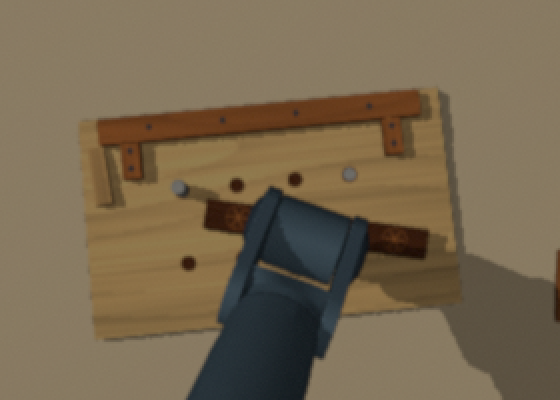

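```bash
python3 - <<'E'
import re
t=open("h.py").read()
t=t.replace("p=b[l==i];(cx","p=b[np.isin(l,1+np.where(s[1:,4]>60)[0])];(cx")
t+='''
def tcp(cx,cy,th,off=10,d=31):
  n=np.array([np.cos(th),-np.sin(th)]);u=np.array([np.sin(th),np.cos(th)])
  return (np.array([cx,cy])-d*n+off*u)/1000
'''
open("h.py","w").write(t)
E
python3 - <<'E'
from h import *
from station import bot
s=bot.get_obs()
f=bot.grab_frame("top");rail(f)
for k in np.linspace(.625,1,4):
  cx,cy,th=-71+81*k,-61,.125+.225*k
  t=tcp(cx,cy,th);print(t.round(4),plan(s,t[0],t[1],.042,phi=np.pi-th))
E
```

```text
rail b mm -31.9 -61.7 size 300.0 40.5 theta(left end fwd) 0.2415 npx 771
[-0.0477 -0.0432] ([0.023, 0.001, -0.072], [0.0, 0.018, -0.0])
[-0.037  -0.0425] ([0.044, 0.001, -0.14], [0.0, 0.036, -0.0])
[-0.0264 -0.0417] ([0.066, 0.001, -0.208], [0.0, 0.054, -0.0])
[-0.0157 -0.041 ] ([0.087, 0.001, -0.276], [0.0, 0.072, -0.0])
```

>>> arm_command --commands '[[[0.023,0,-0.072],[0,0.018,0]],[[0.044,0,-0.14],[0,0.036,0]],[[0.066,0,-0.208],[0,0.054,0]],[[0.087,0,-0.276],[0,0.072,0]],[[0.087,0,-0.276],[0,0.072,0]],[[0.087,0,-0.276],[0,0.072,0]],[[0.08,0,-0.15],[0,0.072,0]],[[0.08,-0.4,-0.1],[0,0.072,0]]]'

```text
time: 8.62
eef_pos: [0.5178, -0.0378, 0.0976]
tool_rot: [0.558, -0.551, -0.436, 0.441]
ft_force: [0.8, -0.4, 2.0]
finger_gap: 0.0855
```

```bash
python3 - <<'E'
from h import *
from station import bot
s=bot.get_obs();st(s)
f=bot.grab_frame("top");rail(f)
# behind the right end for theta .35, centre (10,-60)
for back in (185,):
  t=tcp(10,-60,.35,off=-back,d=0);print(t.round(4));print(plan(s,t[0],t[1],.125,phi=np.pi-.35))
E
```

```text
t 8.62 b [-46.6 -34.1] z 97.6 phi 2.791 F [ 0.8 -0.4  2. ] gap 0.0855 yax [-0.012  0.004 -1.   ]
rail b mm 8.8 -62.1 size 300.0 40.5 theta(left end fwd) 0.3541 npx 875
[-0.0534 -0.2338]
([-1.265, -0.189, -0.413], [-0.008, -0.001, 0.0])
```

The rail is at (8.8, -62.1) mm with θ = 0.354. Its front line clears the dog by about 2 mm. Now I'll go round to its right end.

>>> arm_command --commands '[[[-0.1,-0.2,0.05],[0,0,0]],[[-0.35,-0.2,-0.0],[0,0,0]],[[-0.65,-0.2,-0.2],[0,0,0]],[[-0.95,-0.2,-0.4],[0,0,0]],[[-0.95,-0.2,-0.4],[0,0,0]],[[-0.95,-0.2,-0.4],[0,0,0]]]' --gripper -1

```text
time: 9.43
eef_pos: [0.5479, -0.1911, 0.1314]
tool_rot: [0.555, -0.554, -0.439, 0.439]
ft_force: [-0.2, 1.9, -0.6]
finger_gap: 0.0
```

```bash
python3 - <<'E'
from h import *
from station import bot
s=bot.get_obs();st(s)
t=tcp(8.8,-62.1,.354,off=-186,d=0)
print(plan(s,t[0],t[1],.125,phi=np.pi-.354))
print(plan(s,t[0],t[1],.05,phi=np.pi-.354))
E
```

```text
t 9.43 b [ -35.  -189.9] z 131.4 phi 2.791 F [-0.2  1.9 -0.6] gap 0.0 yax [-0.001  0.001 -1.   ]
([-0.339, 0.043, 0.023], [-0.001, 0.002, 0.0])
([-0.34, 0.543, 0.022], [-0.001, 0.002, 0.0])
```

>>> arm_command --commands '[[[-0.2,0.0,0.02],[0,0.002,0]],[[-0.34,0.0,0.02],[0,0.002,0]],[[-0.34,0.15,0.02],[0,0.002,0]],[[-0.34,0.35,0.02],[0,0.002,0]],[[-0.34,0.54,0.02],[0,0.002,0]],[[-0.34,0.54,0.02],[0,0.002,0]],[[-0.34,0.54,0.02],[0,0.002,0]]]'

```text
time: 10.3
eef_pos: [0.5344, -0.2406, 0.0519]
tool_rot: [-0.555, 0.556, 0.438, -0.438]
ft_force: [0.3, -1.3, 0.7]
finger_gap: 0.0002
```

```bash
python3 - <<'E'
from h import *
from station import bot
s=bot.get_obs();st(s)
f=bot.grab_frame("top");rail(f);cv2.imwrite("pics/t6.png",f["frame"][100:300,120:400].repeat(2,0).repeat(2,1))
f=bot.grab_frame("wrist");cv2.imwrite("pics/w6.png",f["frame"])
t=tcp(8.8,-62.1,.354,off=-102,d=0)
print(plan(s,t[0],t[1],.05,phi=np.pi-.354))
E
```

```text
t 10.3 b [ -54.2 -237.4] z 51.9 phi 2.788 F [ 0.3 -1.3  0.7] gap 0.0002 yax [ 0.001 -0.001 -1.   ]
rail b mm 11.3 -55.5 size 285.6 40.8 theta(left end fwd) 0.3534 npx 1590
([0.562, 0.013, 0.011], [0.001, 0.0, -0.0])
```

View pics/t6.png

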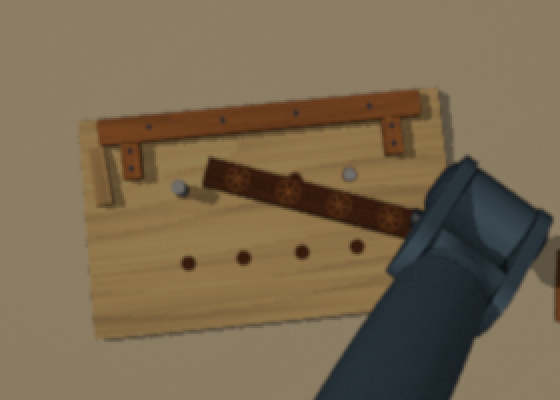

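View pics/w6.png

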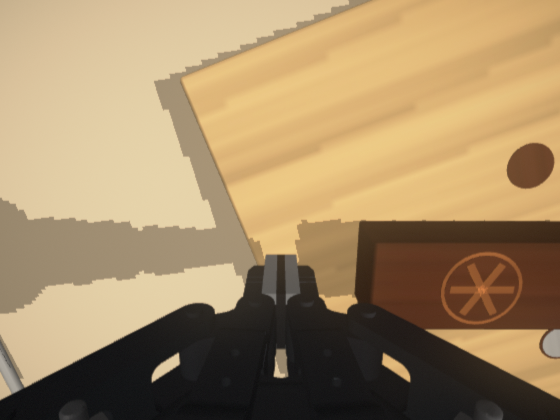

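The top view shows the rail's +y end just past the dog line, around (205,175). In the wrist view the shut fingers are squarely behind the -y end, which is at column 360. Pushing along the axis in two parts.

>>> arm_command --commands '[[[0.1,0,0.005],[0,0,0]],[[0.16,0,0.01],[0,0,0]],[[0.21,0,0.01],[0,0,0]],[[0.27,0,0.01],[0,0,0]],[[0.33,0,0.01],[0,0,0]],[[0.38,0,0.01],[0,0,0]],[[0.38,0,0.01],[0,0,0]]]'

```text
time: 11.28
eef_pos: [0.5455, -0.1836, 0.0504]
tool_rot: [0.555, -0.555, -0.438, 0.438]
ft_force: [0.9, 0.4, 0.5]
finger_gap: 0.0001
```

```bash
python3 - <<'E'
from h import *
from station import bot
s=bot.get_obs();st(s)
f=bot.grab_frame("top");rail(f);cv2.imwrite("pics/t7.png",f["frame"][100:300,120:400].repeat(2,0).repeat(2,1))
E
```

```text
t 11.28 b [ -36.5 -182.2] z 50.4 phi 2.788 F [0.9 0.4 0.5] gap 0.0001 yax [-0.001  0.001 -1.   ]
rail b mm 28.7 -8.3 size 255.9 40.8 theta(left end fwd) 0.3557 npx 1423
```

View pics/t7.png

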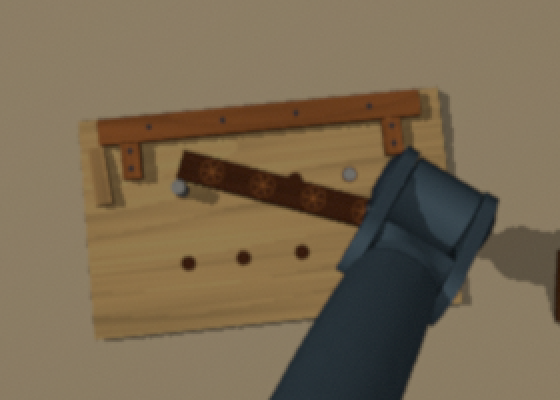

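>>> arm_command --commands '[[[0.05,0,0],[0,0,0]],[[0.1,0,0],[0,0,0]],[[0.15,0,0],[0,0,0]],[[0.19,0,0],[0,0,0]],[[0.19,0,0],[0,0,0]],[[0.0,0,0.0],[0,0,0]],[[-0.1,-0.3,0.0],[0,0,0]],[[-0.1,-0.5,0.0],[0,0,0]]]'

```text
time: 12.32
eef_pos: [0.5424, -0.2005, 0.1277]
tool_rot: [-0.555, 0.556, 0.438, -0.437]
ft_force: [0.1, -1.2, -0.9]
finger_gap: 0.0002
```

```bash
python3 - <<'E'
from h import *
from station import bot
s=bot.get_obs();st(s)
f=bot.grab_frame("top");rail(f);cv2.imwrite("pics/t8.png",f["frame"][100:300,120:400].repeat(2,0).repeat(2,1))
E
```

```text
t 12.32 b [ -41.5 -198.6] z 127.7 phi 2.786 F [ 0.1 -1.2 -0.9] gap 0.0002 yax [ 0.002 -0.001 -1.   ]
rail b mm 31.1 -2.2 size 300.5 40.6 theta(left end fwd) 0.3563 npx 1681
```

View pics/t8.png

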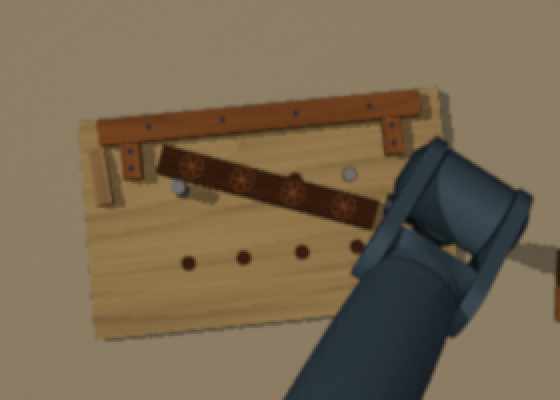

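The rail is at (31, -2) mm with θ = 0.356. Swinging from here would bring the -y end within a few mm of the right stop, so I'll nudge it about 9 mm further in along its axis first.

```bash
python3 - <<'E'
from h import *
from station import bot
s=bot.get_obs()
for off,z in ((-180,.05),(-153,.05)):
  t=tcp(31.1,-2.2,.356,off=off,d=0);print(plan(s,t[0],t[1],z,phi=np.pi-.356))
E
```

```text
([0.199, 0.545, 0.023], [0.005, 0.001, -0.002])
([0.379, 0.545, 0.023], [0.005, 0.001, -0.002])
```

>>> arm_command --commands '[[[0.2,0.1,0.02],[0,0,0]],[[0.2,0.3,0.02],[0,0,0]],[[0.2,0.5,0.02],[0,0,0]],[[0.2,0.5,0.02],[0,0,0]],[[0.25,0.5,0.02],[0,0,0]],[[0.31,0.5,0.02],[0,0,0]],[[0.38,0.5,0.02],[0,0,0]],[[0.38,0.5,0.02],[0,0,0]]]'

```text
time: 13.38
eef_pos: [0.5529, -0.1421, 0.0513]
tool_rot: [-0.555, 0.555, 0.439, -0.438]
ft_force: [-0.8, 0.9, -0.4]
finger_gap: -0.0003
```

```bash
python3 - <<'E'
from h import *
from station import bot
s=bot.get_obs();st(s)
f=bot.grab_frame("top");rail(f)
E
```

```text
t 13.38 b [ -24.2 -141.8] z 51.3 phi 2.789 F [-0.8  0.9 -0.4] gap -0.0003 yax [ 0.001 -0.    -1.   ]
rail b mm 44.6 33.3 size 251.7 40.4 theta(left end fwd) 0.358 npx 1399
```

>>> arm_command --commands '[[[-0.12,0,0],[0,0,0]],[[-0.2,-0.2,0],[0,0,0]],[[-0.2,-0.5,0],[0,0,0]],[[-0.2,-0.5,0],[0,0,0]]]'

```text
time: 13.92
eef_pos: [0.5477, -0.175, 0.13]
tool_rot: [-0.553, 0.558, 0.439, -0.436]
ft_force: [0.3, -1.0, -0.3]
finger_gap: 0.0001
```

```bash
python3 - <<'E'
from h import *
from station import bot
s=bot.get_obs();st(s)
f=bot.grab_frame("top");rail(f)
t=tcp(34,6,.356,off=-35,d=60);print(plan(s,t[0],t[1],.125,phi=np.pi-.356))
E
```

```text
t 13.93 b [ -33.3 -173.9] z 130.0 phi 2.786 F [ 0.3 -1.  -0.3] gap 0.0001 yax [ 0.007 -0.004 -1.   ]
rail b mm 37.4 14.2 size 292.5 40.6 theta(left end fwd) 0.3613 npx 1625
([1.047, 0.028, 0.397], [0.005, 0.001, -0.001])
```

```bash
python3 - <<'E'
from h import *
from station import bot
s=bot.get_obs()
t=tcp(36,10.5,.36,off=-46,d=56);print(plan(s,t[0],t[1],.125,phi=np.pi-.36))
E
```

```text
([1.004, 0.015, 0.359], [0.002, 0.003, -0.001])
```

>>> arm_command --commands '[[[0.15,0,0.2],[0,0,0]],[[0.45,0,0.36],[0,0,0]],[[0.75,0,0.36],[0,0,0]],[[1.0,0,0.36],[0,0,0]],[[1.0,0,0.36],[0,0,0]],[[1.0,0.0,0.36],[0,0,0]],[[1.0,0.3,0.36],[0,0,0]],[[1.0,0.3,0.36],[0,0,0]]]' --gripper 1

```text
time: 14.98
eef_pos: [0.5247, -0.0142, 0.0773]
tool_rot: [0.558, -0.553, -0.436, 0.439]
ft_force: [0.2, -0.6, -0.5]
finger_gap: 0.0855
```

```bash
python3 - <<'E'
from h import *
from station import bot
s=bot.get_obs();st(s)
f=bot.grab_frame("top");rail(f);cv2.imwrite("pics/t9.png",f["frame"][100:300,120:400].repeat(2,0).repeat(2,1))
f=bot.grab_frame("wrist");cv2.imwrite("pics/w9.png",f["frame"])
t=tcp(36,10.5,.36,off=-46,d=52);print(plan(s,t[0],t[1],.042,phi=np.pi-.36))
E
```

```text
t 14.97 b [-37.1 -11.5] z 77.3 phi 2.786 F [ 0.2 -0.6 -0.5] gap 0.0855 yax [-0.008  0.002 -1.   ]
rail b mm 36.2 10.6 size 299.5 40.9 theta(left end fwd) 0.3584 npx 937
([0.002, 0.235, -0.06], [-0.005, 0.003, -0.0])
```

View pics/t9.png

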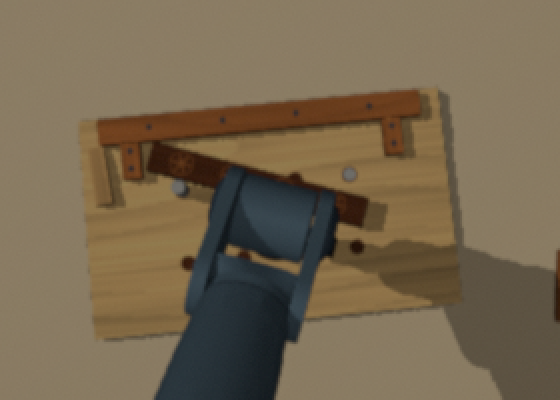

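View pics/w9.png

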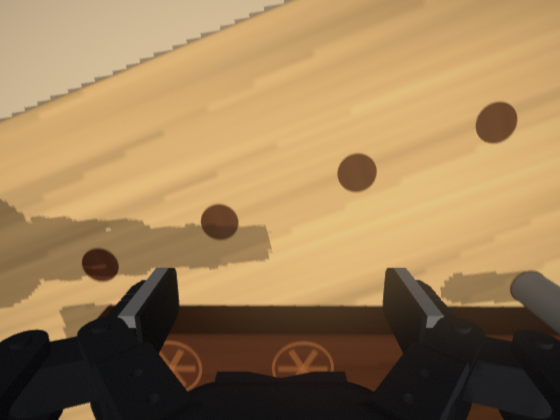

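The rail reads (36.2, 10.6) mm, θ = 0.358. The fingers are on the robot's side of it, well clear of the dog, which appears at column 530. Now I'll descend and work out the swing.

>>> arm_command --commands '[[[0,0.12,-0.04],[0,0.003,0]],[[0,0.23,-0.06],[0,0.003,0]],[[0,0.23,-0.06],[0,0.003,0]]]'

```text
time: 15.45
eef_pos: [0.5362, -0.016, 0.0457]
tool_rot: [0.557, -0.556, -0.436, 0.437]
ft_force: [0.3, -0.6, 0.3]
finger_gap: 0.0851
```

```bash
python3 - <<'E'
from h import *
from station import bot
s=bot.get_obs();st(s)
E_=np.array([36.2,10.6])+150*np.array([np.sin(.358),np.cos(.358)]);print(E_)
for th in [.358,.31,.26,.21,.16,.11,.06]:
  c=E_-150*np.array([np.sin(th),np.cos(th)])
  t=tcp(*c,th,off=-46,d=31);print(th,c.round(1),plan(s,t[0],t[1],.042,phi=np.pi-th))
E
```

```text
t 15.45 b [-25.8 -14.6] z 45.7 phi 2.783 F [ 0.3 -0.6  0.3] gap 0.0851 yax [-0.002  0.    -1.   ]
[ 88.76026045 151.08992498]
0.358 [36.2 10.6] ([-0.004, 0.025, -0.122], [-0.001, -0.0, -0.0])
0.31 [43.   8.2] ([-0.013, 0.024, -0.185], [-0.001, -0.031, 0.0])
0.26 [50.2  6.1] ([-0.018, 0.024, -0.251], [-0.001, -0.063, 0.0])
0.21 [57.5  4.4] ([-0.02, 0.024, -0.317], [-0.001, -0.095, 0.0])
0.16 [64.9  3. ] ([-0.019, 0.024, -0.383], [-0.001, -0.127, 0.0])
0.11 [72.3  2. ] ([-0.015, 0.024, -0.449], [-0.001, -0.158, 0.0])
0.06 [79.8  1.4] ([-0.007, 0.024, -0.515], [-0.001, -0.19, 0.0])
```

>>> arm_command --commands '[[[-0.004,0.01,-0.122],[0,0,0]],[[-0.009,0.01,-0.155],[0,-0.015,0]],[[-0.013,0.01,-0.185],[0,-0.031,0]],[[-0.018,0.01,-0.251],[0,-0.063,0]],[[-0.02,0.01,-0.317],[0,-0.095,0]],[[-0.019,0.01,-0.383],[0,-0.127,0]],[[-0.019,0.01,-0.383],[0,-0.127,0]]]'

```text
time: 16.32
eef_pos: [0.5922, -0.0324, 0.0451]
tool_rot: [-0.51, 0.51, 0.49, -0.49]
ft_force: [0.2, -0.4, -0.9]
finger_gap: 0.0853
```

```bash
python3 - <<'E'
from h import *
from station import bot
s=bot.get_obs();st(s)
f=bot.grab_frame("top");rail(f);cv2.imwrite("pics/t10.png",f["frame"][100:300,120:400].repeat(2,0).repeat(2,1))
f=bot.grab_frame("side");cv2.imwrite("pics/s10.png",f["frame"][150:290,190:350].repeat(4,0).repeat(4,1))
E
```

```text
t 16.32 b [ 27.8 -37.6] z 45.1 phi 2.983 F [ 0.2 -0.4 -0.9] gap 0.0853 yax [ 0.001 -0.    -1.   ]
rail b mm 64.5 3.4 size 299.8 40.7 theta(left end fwd) 0.15 npx 737
```

View pics/t10.png

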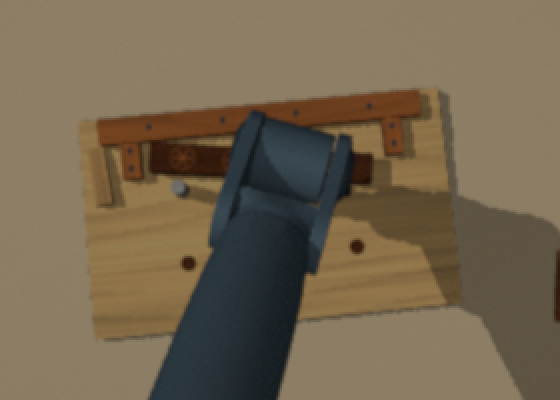

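View pics/s10.png

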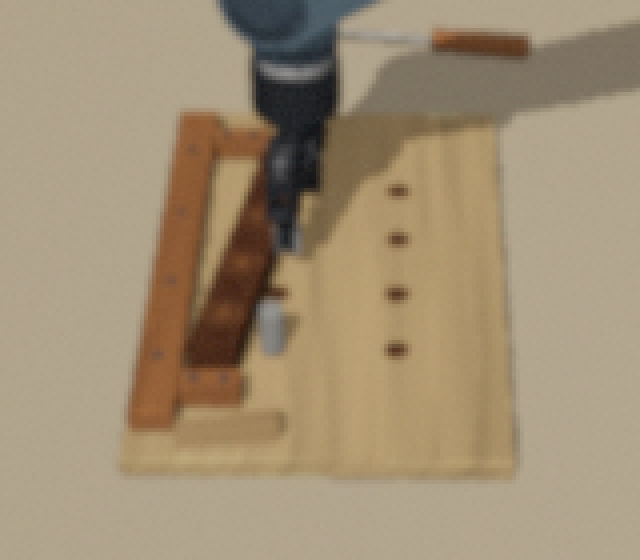

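The rail is behind the dog at (64.5, 3.4) mm with θ = 0.15, and its ends clear both stops. Continuing the swing.

```bash
python3 - <<'E'
from h import *
from station import bot
s=bot.get_obs();st(s)
E_=np.array([64.5,3.4])+150*np.array([np.sin(.15),np.cos(.15)]);print(E_)
for th in [.12,.08,.04,.0]:
  c=E_-150*np.array([np.sin(th),np.cos(th)])
  t=tcp(*c,th,off=-46,d=30.3);print(th,c.round(1),plan(s,t[0],t[1],.044,phi=np.pi-th))
E
```

```text
t 16.43 b [ 27.2 -37.2] z 44.8 phi 2.982 F [-0.3  0.3  0.4] gap 0.0854 yax [-0.  0. -1.]
[ 86.91571987 151.71566169]
0.12 [69.   2.8] ([-0.007, 0.006, -0.043], [-0.0, -0.025, 0.0])
0.08 [74.9  2.2] ([-0.012, 0.006, -0.096], [-0.0, -0.05, 0.0])
0.04 [80.9  1.8] ([-0.014, 0.006, -0.148], [-0.0, -0.076, 0.0])
0.0 [86.9  1.7] ([-0.015, 0.006, -0.201], [-0.0, -0.101, 0.0])
```

>>> arm_command --commands '[[[-0.007,0,-0.043],[0,-0.025,0]],[[-0.012,0,-0.096],[0,-0.05,0]],[[-0.014,0,-0.148],[0,-0.076,0]],[[-0.015,0,-0.175],[0,-0.088,0]],[[-0.015,0,-0.201],[0,-0.101,0]],[[-0.015,0,-0.201],[0,-0.101,0]]]'

```text
time: 17.18
eef_pos: [0.6219, -0.0357, 0.0448]
tool_rot: [-0.469, 0.47, 0.529, -0.529]
ft_force: [-0.6, 0.2, -0.1]
finger_gap: 0.0853
```

```bash
python3 - <<'E'
from h import *
from station import bot
s=bot.get_obs();st(s)
f=bot.grab_frame("top");rail(f);cv2.imwrite("pics/t11.png",f["frame"][100:300,120:400].repeat(2,0).repeat(2,1))
E
```

```text
t 17.18 b [ 57.  -44.4] z 44.8 phi -3.142 F [-0.6  0.2 -0.1] gap 0.0853 yax [ 0. -0. -1.]
rail b mm 87.7 1.6 size 44.4 299.3 theta(left end fwd) -0.0051 npx 709
```

View pics/t11.png

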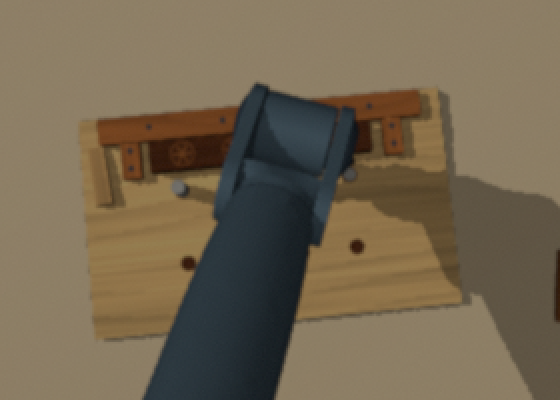

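The rail is in the bay, reading (87.7, 1.6) mm and nearly parallel to the fence. I'll recentre the fingers on its middle and press gently to seat it.

>>> arm_command --commands '[[[0,0,0.06],[0,0,0]],[[0.15,0,0.06],[0,0,0]],[[0.3,0,0.06],[0,0,0]],[[0.3,0,0.02],[0,0,0]],[[0.3,0,0.0],[0,0,0]],[[0.3,0,-0.015],[0,0,0]],[[0.3,0,-0.025],[0,0,0]],[[0.3,0,-0.025],[0,0,0]]]'

```text
time: 18.23
eef_pos: [0.6204, 0.009, 0.0447]
tool_rot: [-0.47, 0.47, 0.529, -0.529]
ft_force: [-0.6, -0.8, -0.3]
finger_gap: 0.0854
```

```bash
python3 - <<'E'
from h import *
from station import bot
s=bot.get_obs();st(s)
f=bot.grab_frame("top");rail(f)
E
```

```text
t 18.23 b [60.8  0.3] z 44.7 phi -3.142 F [-0.6 -0.8 -0.3] gap 0.0854 yax [ 0. -0. -1.]
rail b mm 92.1 0.7 size 299.9 46.2 theta(left end fwd) 0.0006 npx 708
```

>>> arm_command --commands '[[[0,0,-0.006],[0,0,0]],[[0,0,-0.012],[0,0,0]],[[0,0,-0.018],[0,0,0]],[[0,0,-0.018],[0,0,0]]]'

```text
time: 18.77
eef_pos: [0.621, 0.0093, 0.0446]
tool_rot: [0.471, -0.468, -0.527, 0.53]
ft_force: [-11.7, -2.2, 8.0]
finger_gap: 0.0855
```

The force rose to 12 N as the rail met the fence, so it's seated. Backing off and lifting the hand clear.

>>> arm_command --commands '[[[0,0,0.05],[0,0,0]],[[0,0,0.15],[0,0,0]],[[0,-0.2,0.2],[0,0,0]],[[0,-0.6,0.3],[0,0,0]],[[0,-0.95,0.6],[0,0,0]],[[0,-0.95,0.95],[0,0,0]],[[0,-0.95,0.95],[0,0,0]]]'

```text
time: 19.65
eef_pos: [0.4781, -0.0066, 0.1868]
tool_rot: [-0.47, 0.47, 0.529, -0.528]
ft_force: [0.4, 0.3, -0.6]
finger_gap: 0.0853
```

```bash
python3 - <<'E'
from h import *
from station import bot
s=bot.get_obs();st(s)
f=bot.grab_frame("top");rail(f);cv2.imwrite("pics/t12.png",f["frame"][100:300,120:400].repeat(2,0).repeat(2,1))
w=cloud(f);b=w2b(w)*1000;Z=w[...,2]
for y in np.arange(-130,131,52):
    m=(Z>.0435)&(Z<.056)&(abs(b[...,1]-y)<20)&(b[...,0]>60)&(b[...,0]<125)
    print(y,np.percentile(b[m][:,0],[1,99]).round(1),Z[m].mean().round(4))
f=bot.grab_frame("side");cv2.imwrite("pics/s12.png",f["frame"][150:290,190:350].repeat(4,0).repeat(4,1))
E
```

```text
t 19.65 b [-82.3   1.5] z 186.8 phi -3.143 F [ 0.4  0.3 -0.6] gap 0.0853 yax [-0.  0. -1.]
rail b mm 97.2 0.9 size 55.3 300.3 theta(left end fwd) -0.0061 npx 1729
-130 [ 70.6 109.9] 0.0473
-78 [ 70.8 110.2] 0.0477
-26 [ 70.3 109.7] 0.0478
26 [ 70.3 114.9] 0.0478
78 [ 70.4 109.4] 0.0475
130 [ 70.3 109.4] 0.0476
```

View pics/t12.png

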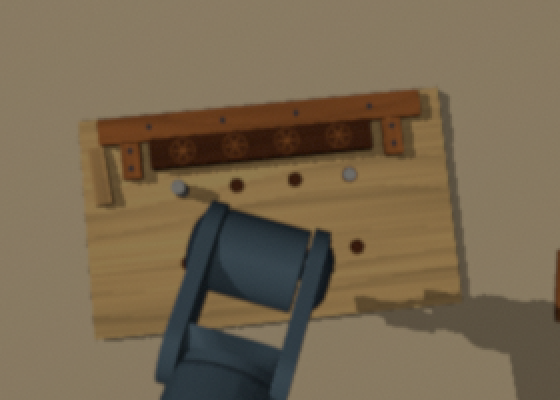

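View pics/s12.png

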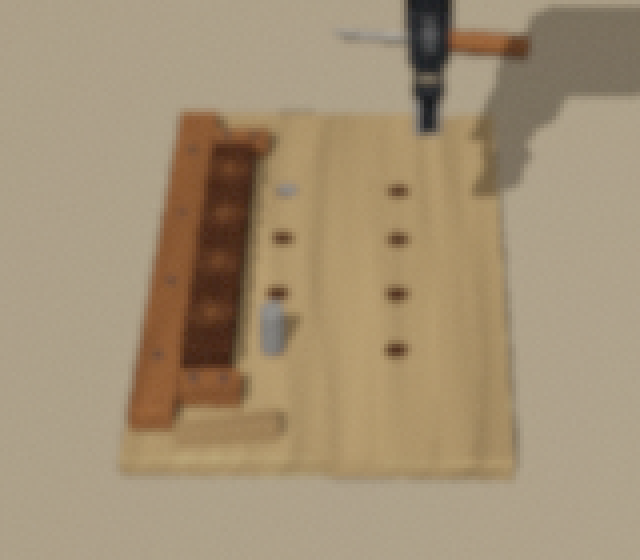

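The rail lies flat with faces at board x ≈ 70.4 to 109.8 mm along its whole length, flush with the fence and centred in y. The wedge, the scriber and the board fittings look undisturbed. Handing in.

```bash
python3 - <<'E'
from station import bot
print(bot.close_job())
E
```

```text
the job is handed in; nothing more can be done
None
```

The rail is in the bay behind the raised dog and flush against the back fence. I handed the job in at about 19.8 s; no verdict was reported.

**What I did:** I only pushed with the fingertips and never gripped or lifted the rail.
1. I slid the rail along its length towards -y until its +y end was clear of the dog.
2. I pushed it forward with both open fingertips, tilting it to 0.35 rad.
3. I slid its +y end in behind the dog.
4. I swung its -y end in and pressed it against the fence until I felt about 12 N.
5. I moved the hand away.

**Last checks, from the top camera with the hand clear:**
- **Position:** the long faces are at board x ≈ 70.4 and 109.8 mm along the whole length, so the centre is at about 90 mm, with y ≈ +1 mm. The top is level at about 0.0476 m.
- **Parallel to the fence:** within about 0.005 rad, taken from those face positions.
- **One disagreement:** the automatic rectangle fit gave x = 97 mm with a width of 55 mm. I judged that it had picked up fence-edge pixels and used the face positions from slices along the rail instead. One of those six slices (y ≈ 26 mm) also read 114.9 mm at the fence side, probably for the same reason.
- **Other objects:** the wedge and scriber look unmoved in the last pictures. The hammer and box were not in those crops, so I did not check them at the end, but the hand never worked close to either.

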